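Fit the watch holder to its swivel stand

TASK

Take the T-shaped watch holder out of the open watch box and fit its square post fully home in the hub of the watch stand, pressing only gently: the hub has been left turned at an odd angle, so feel for the angle at which the post drops in. Then, with the post home, turn the holder together with the stiff hub until its bar lies along the long side of the stand's foot, and let go. Leave the things on the slate tray where they are.

Things in the scene. Friction and masses are not known exactly. Their poses are not given: they have to be found in the camera images.
- holder_bar (a point): Loose watch holder, a T of 0.18 to 0.29 kg: pale wooden bar 130 mm long (its y), 22 mm wide (x), 22 mm high (z), with a steel post down from mid-length. This point is the bar's centre, 11 mm above its underside, 86 mm above the post's tip; z up. It starts lying across the two long walls of the watch box, post hanging inside.
- post_tip (a point): Centre of the lower end of the holder's post, axes as the holder. The post reaches 75 mm below the bar; it is 14 x 14 mm square, faces parallel to the bar's sides, but its last 5 mm are a round pilot 12 mm in diameter. The pilot enters the hole at any angle, then the square rests on the rim; the square goes in only within about 8 degrees of the hole's angle.
- socket (a point): Centre of the mouth of the hub's hole, 55 mm above the dresser; axes are the FOOT's (y along its long side, z up), not the hub's. The hole is 16 mm square, 1 mm chamfer, 40 mm deep, ending on the foot. Its angle is not measured: at the start its sides are 23 to 67 degrees off the foot's sides. Post home: tip 40 mm below this point, bar's underside 35 mm above it.
- stand: Watch stand: fixed dark oak foot 100 (x) x 160 (y) x 15 mm, origin under its centre. On it a round wooden hub 64 mm in diameter, 39 mm high, with a 30 mm square steel insert 1 mm proud. The hub turns about the vertical, no stops, dry friction 0.07 N m, so a hard-pressed post drags it along; a post in the hole has some 8 degrees of play each way before it turns the hub.
- box_rim (a point): The open wooden watch box, fixed: 180 mm (x) by 100 mm (y) outside, 92 mm high, walls 7 mm thick, no lid. This point is the centre of the opening at rim height; x along the long side, z up. Two watch cushions fill its ends (centred 62 mm either side of the middle), to 52 mm above the dresser. The middle is free.
- tray: Fixed slate tray 260 mm (x) by 190 mm (y), 11 mm high at the rim, between the box and the stand; one of these is to the left of the tray and the other to the right. Origin under its centre.
- jar: Bystander: lever-top glass jar, 72 mm in diameter, 103 mm high, loose on the tray. Origin under its centre.
- vase: Bystander: ceramic bud vase, 68 mm in diameter, 115 mm high, loose on the tray. Origin under its centre.
- opener: Bystander: chrome bottle opener, flat, 103 mm long (x), 38 mm wide, 6 mm thick, loose on the tray. Origin under it.
- glasses: Bystander: steel reading glasses, 116 mm wide (y), 70 mm long, 39 mm high, standing on the tray. Origin under the bridge.
There are look-alikes about, which are no part of the job. Of the things like the part that bears holder_bar, leave any that is turquoise; of the rest the larger one is meant. What is shaped like the stand but pink or purple is not meant.

How it is judged:
On the way, in this order (a step that is already met when the one before it is completed fails the run):
1. the holder is lifted out of the box, its post clear of the rim (height (world z) of post_tip above 0.095 m and contact force between holder and watch_box below 0.1 N), for 0.1 s.
2. the post is fully home in the hub, its bar still at the odd angle at which the hub was left (z of post_tip in the frame of socket below -0.037 m and horizontal distance between post_tip and socket below 0.004 m and angle between holder_bar's own z axis and vertical below 0.1 rad and angle between the y axis of holder_bar and the y axis of stand, either way round above 0.16 rad), for 0.1 s.
At the end, for the whole second after the job is handed in: The holder's post is fully home in the hub (tip at least 37 mm below the hole's mouth, within 4 mm of its axis, upright within 0.1 rad), its bar is parallel to the long side of the stand's foot within 0.12 rad, and it is released and at rest (z of post_tip in the frame of socket below -0.037 m and horizontal distance between post_tip and socket below 0.004 m and angle between holder_bar's own z axis and vertical below 0.1 rad and angle between the y axis of holder_bar and the y axis of stand, either way round below 0.12 rad and linear speed of holder below 0.02 m/s and contact force between holder and the fingers below 0.1 N); the robot touches nothing.
It fails at once if the holder is forced on the stand with more than 40 N (contact force between holder and stand above 40 N).
It fails at once if the jar is moved more than 20 mm or tipped (distance of jar from where it was at the start of the episode above 0.02 m or angle between jar's own z axis and vertical above 0.35 rad).
It fails at once if the vase is moved more than 20 mm or tipped (distance of vase from where it was at the start of the episode above 0.02 m or angle between vase's own z axis and vertical above 0.35 rad).
It fails at once if the opener is moved more than 20 mm or tipped (distance of opener from where it was at the start of the episode above 0.02 m or angle between opener's own z axis and vertical above 0.35 rad).
It fails at once if the glasses is moved more than 20 mm or tipped (distance of glasses from where it was at the start of the episode above 0.02 m or angle between glasses's own z axis and vertical above 0.35 rad).
It also fails if it takes over 72 s, if anything falls off the work surface, if the arm or the gripper's body presses on something with over 40 N, if the wrist force passes 120 N, or if a joint passes its speed limit or range.

ROBOT

A 6-joint arm with a two-finger parallel gripper is mounted at the origin on the work surface. World frame = base frame: x ahead of the robot, y to its left, z up, the work surface at z = 0. Lengths are in m, angles in rad, forces in N, time in s.
With the tool pointing down it reaches from about 0.2 to 0.875 m from the base axis. Payload 3.4 kg.
Tool frame: the origin (TCP) lies midway between the tips of the shut fingers; the grasp point (between the pads) lies 19 mm behind it; z points along the fingers, y is the line along which they close (so a half turn about z gives the same grasp; the last joint's range is limited). The gripper opens to 94 mm and grips with 3 to 60 N. Pads are 16 mm wide; open, the fingers measure 119 mm over their backs; the gripper's body (75 mm by 177 mm) begins 78 mm behind the grasp point.
Start: joints at [-1.329, 0.276, 1.505, -0, 1.361, -0.121], TCP at [0.204, -0.538, 0.205] pointing down, gripper open.
Joint ranges: [-2.89, 2.89], [-0.75, 2.08], [0.22, 2.7], [-1.18, 4.32], [0.11, 2.71], [-2.7, 2.7]. Speed limits (rad/s): [2.57, 2.57, 3.14, 3.14, 3.14, 3.14].

INTERFACE

Orientations are given as a unit quaternion [w, x, y, z].
In Python, from station import r gives the robot as it stands.
- The arm moves only by the tool servo_tool, never from a script. Its argument "deltas" is a list of rows, each a list of 7 numbers: the turn, a rotation vector about the tool's x, y, z in rad, then the shift along the tool's x, y, z in cm, then the opening, from 0 (shut) to 1 (fully open). A call has 1 to 10 rows; each row is the pose to reach, as a shift and turn from the pose commanded when the call began, along the tool's axes at that moment; what a row does not reach only later rows make up. A row lasts 1/10 s, in which the tool goes at most 50 mm and 8.59 degrees, less where a joint would pass 70% of its speed; a pose out of reach is approached as far as the arm can. A call with a gripper value outside its range is refused whole. The fingers move at their own pace and stop on an object; the grip force is fixed at half the most. Time passes only in rows, so rows that repeat a pose let the fingers close. It gives the time, the measured TCP pose, the force, the opening and the grip force at its end, in the units of the state.
- r.get_obs(): the state, without advancing time (a new reading comes with each control period).
- r.get_image(name): name is "side" or "top" or "wrist"; returns the picture (480x640x3 uint8, blue, green, red); there is no depth.
- r.get_calibration(name): a dict with "camera_matrix" (3x3 intrinsics, pixels), "view" (4x4, takes a point from world to camera coordinates); the wrist camera has in their place "tool_from_camera" (4x4, takes a point from camera to tool coordinates, whose origin is the TCP and whose axes are the flange's). Camera axes: x right, y up, looking along -z (the intrinsics and any distortion apply to the point x, -y, -z); pixel columns grow to the right and rows downward; lengths in m; the calibration is good to about 2 mm. A picture is of the moment at which its call begins: read the wrist's pose just before it. get_calibration takes no time and is no camera call.
- r.hand_in(): hands the job in; it is judged then, once.
The state is a dict: "time_s": time; "q": joint angles; "qd": joint speeds; "effort": joint torques, N m; "position": TCP position; "eef_rot": TCP orientation; "wrist_force": force on the tool from outside, world axes, zero at the start; "wrist_torque": the same for the moment, N m; "opening": finger opening in m; "gripper_force": force on a finger pad.
Only numpy, scipy, OpenCV 4.12 (cv2) and the standard library are available. Lean on these libraries where they do the work, as an engineer would, in place of code of your own. Each camera call takes 0.05 s, during which the arm holds its last target. There are 200 camera calls.

## Working session

There is one attempt and no reset: what is moved stays moved. The work goes in short steps, Python scripts to look and compute and a tool call to move; the robot and the scene stay as the last step left them, time stands still between calls to the robot, and variables do not carry over. Pictures are saved under pics/ and viewed, at most 10 in all, crops included, and the job is handed in when it is done.

Besides the shell and the picture viewer there is one more tool, called after ">>>" by a JSON object that holds its "name" and its "arguments", one argument or row to a line. servo_tool: Moves the arm, as the interface text tells. Its arguments: {"type":"object","properties":{"deltas":{"type":"array","items":{"type":"array","items":{"type":"number"}}}},"required":["deltas"]}

```bash
mkdir -p pics; python3 - <<'E'
from station import r
import cv2,json,numpy as np
for n in("top","side"):
    im=r.get_image(n);cv2.imwrite(f"pics/{n}0.png",im)
    c=r.get_calibration(n);print({k:np.round(np.array(v),4).tolist() if not isinstance(v,str) else v for k,v in c.items()})
print(r.get_calibration("wrist"));print(r.get_obs())
E
```

```text
{'camera_matrix': [[493.9123, 0.0, 323.321], [0.0, 493.9123, 242.7087], [0.0, 0.0, 1.0]], 'view': [[-0.0027, -1.0, -0.0026, -0.049], [0.9911, -0.0031, 0.1333, -0.4891], [-0.1333, -0.0022, 0.9911, -0.936], [0.0, 0.0, 0.0, 1.0]]}
{'camera_matrix': [[444.4884, 0.0, 318.4794], [0.0, 444.4884, 239.9654], [0.0, 0.0, 1.0]], 'view': [[0.7697, -0.6382, 0.0193, -0.4134], [0.3143, 0.405, 0.8586, -0.1922], [-0.5557, -0.6547, 0.5123, -0.8443], [0.0, 0.0, 0.0, 1.0]]}
{'camera_matrix': array([[423.75190437,   0.        , 318.4614917 ],
       [  0.        , 423.75190437, 242.02674072],
       [  0.        ,   0.        ,   1.        ]]), 'tool_from_camera': array([[-5.35507605e-04,  9.73099194e-01,  2.30385920e-01,
         6.67401173e-02],
       [ 9.99999841e-01,  4.80247363e-04,  2.95934745e-04,
        -2.52317399e-04],
       [ 1.77331632e-04,  2.30386042e-01, -9.73099296e-01,
        -1.79554804e-01],
       [ 0.00000000e+00,  0.00000000e+00,  0.00000000e+00,
         1.00000000e+00]])}
{'time_s': 0.1, 'q': array([-1.32901400e+00,  2.76521652e-01,  1.50593513e+00, -1.10875911e-05,
        1.36072231e+00, -1.21019029e-01]), 'qd': array([ 0.00136845, -0.0009712 , -0.00299863,  0.00063463, -0.0002382 ,
       -0.00199403]), 'effort': array([ 1.58988867e-03, -4.05454659e+01, -2.37781012e+01,  7.01830233e-02,
        2.99389951e-02, -5.26310976e-05]), 'position': array([ 0.20392838, -0.5371049 ,  0.20472547]), 'eef_rot': array([-7.91449230e-04,  9.83591446e-01,  1.80408530e-01, -5.32780693e-05]), 'wrist_force': array([-0.19728521,  0.51863227,  0.80711501]), 'wrist_torque': array([ 0.06501231,  0.05416099, -0.0238549 ]), 'gripper_force': 0.0, 'opening': 0.09383550244854795}
```

View pics/top0.png

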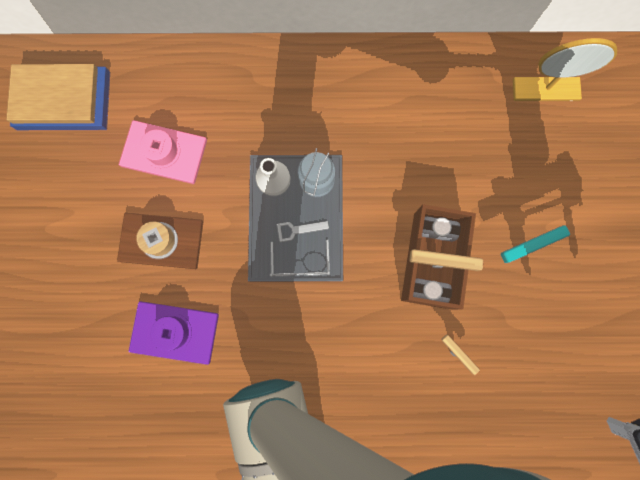

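View pics/side0.png

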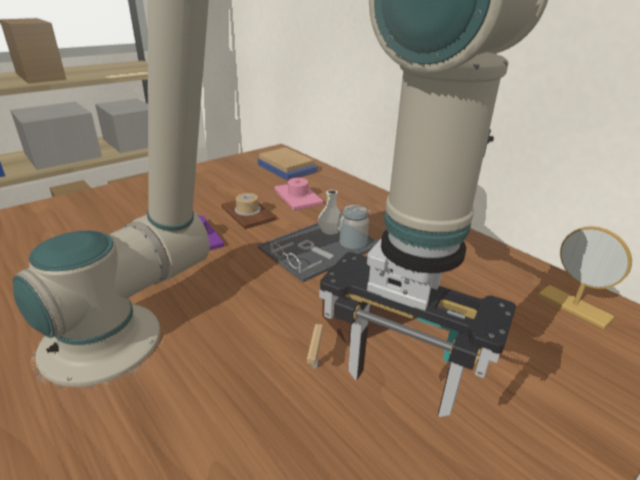

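Possible holders are the pale bar on the box at (446,259), a smaller pale bar at (461,355) and a turquoise one at (535,244), so I choose the one on the box. Possible stands are brown (157,240), pink (160,150) and purple (172,333), so I choose the brown one.

```bash
cat > h.py <<'E'
from station import r
import numpy as np, cv2
from scipy.spatial.transform import Rotation as R
def pose(o):
    T=np.eye(4); q=o["eef_rot"]; T[:3,:3]=R.from_quat([q[1],q[2],q[3],q[0]]).as_matrix(); T[:3,3]=o["position"]; return T
def ray(name,uv,z,T=None):
    c=r.get_calibration(name)
    M=np.linalg.inv(c["view"]) if T is None else T@c["tool_from_camera"]
    uv=np.atleast_2d(np.array(uv,float)); p=np.c_[uv,np.ones(len(uv))]@np.linalg.inv(c["camera_matrix"]).T
    d=(p*[1,-1,-1])@M[:3,:3].T; o=M[:3,3]
    return o+d*((z-o[2])/d[:,2])[:,None]
def biggest(m,box):
    x0,y0,x1,y1=box; k=np.zeros_like(m); k[y0:y1,x0:x1]=m[y0:y1,x0:x1]
    cs,_=cv2.findContours(k,cv2.RETR_EXTERNAL,cv2.CHAIN_APPROX_NONE)
    return max(cs,key=cv2.contourArea)
E
python3 - <<'E'
from h import *
im=cv2.imread("pics/top0.png"); hsv=cv2.cvtColor(im,cv2.COLOR_BGR2HSV)
for p in[(446,259),(430,257),(461,355),(130,230),(190,255),(110,230),(480,290),(415,232),(150,228),(152,238),(165,255)]: print(p,hsv[p[1],p[0]])
m=((hsv[...,2]>185)&(hsv[...,0]<30)&(hsv[...,1]>50)).astype(np.uint8)
c=biggest(m,(395,240,500,280)); rc=cv2.minAreaRect(c); b=cv2.boxPoints(rc); print(rc); print(ray("top",b,.114).round(4))
m=((hsv[...,2]<125)).astype(np.uint8)
c=biggest(m,(100,200,215,280)); rc=cv2.minAreaRect(c); b=cv2.boxPoints(rc); print(rc); P=ray("top",b,.015);print(P.round(4),P.mean(0))
print(ray("top",[(152,238.5)],.055))
cv2.imwrite("pics/crop.png",np.hstack([cv2.resize(im[195:285,100:220],None,fx=3.3,fy=3.3,interpolation=2),cv2.resize(im[195:285,385:505],None,fx=3.3,fy=3.3,interpolation=2)]))
E
```

```text
(446, 259) [ 20 105 231]
(430, 257) [ 19 107 229]
(461, 355) [ 19 108 228]
(130, 230) [ 11 145 132]
(190, 255) [ 11 145 142]
(110, 230) [ 13 148 172]
(480, 290) [ 13 150 187]
(415, 232) [ 12 124  84]
(150, 228) [ 18 110 230]
(152, 238) [ 12  24 107]
(165, 255) [ 20  11 201]
((455.2552490234375, 261.0067443847656), (88.29705810546875, 12.589655876159668), 6.952957630157471)
[[ 0.443  -0.2064  0.114 ]
 [ 0.4654 -0.2097  0.114 ]
 [ 0.4457 -0.3656  0.114 ]
 [ 0.4234 -0.3618  0.114 ]]
((169.8613739013672, 240.8861541748047), (60.79677200317383, 48.955833435058594), 5.710593223571777)
[[0.4534 0.3199 0.015 ]
 [0.5519 0.3148 0.015 ]
 [0.5391 0.1924 0.015 ]
 [0.4409 0.1991 0.015 ]] [0.49631397 0.25655418 0.015     ]
[[0.49514535 0.27836036 0.055     ]]
```

View pics/crop.png

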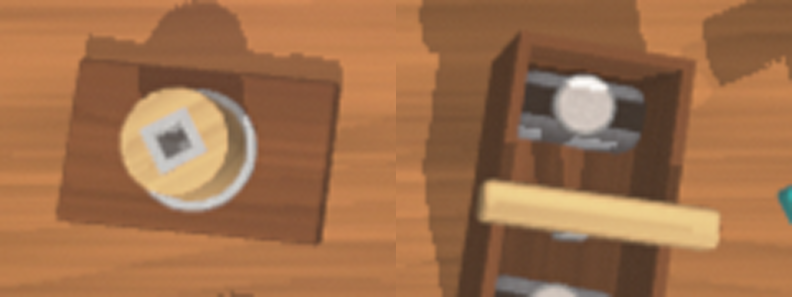

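The left crop shows the stand: hub insert at about (152,238), turned about 23° up to the right, with the foot sloping about 5.5° down to the right. The right crop shows the pale bar across the box, centre about (446.5,260) and about 6.7° down to the right.

```bash
cat >> h.py <<'E'
def plan(x,y,yaw):  # yaw: world angle of tool y (deg)
    T=pose(r.get_obs()); d=T[:3,:3].T@(np.array([x,y,T[2,3]])-T[:3,3])*100
    Y=np.degrees(np.arctan2(T[1,1],T[0,1])); print("shift cm",d.round(2),"yaw now",Y.round(2),"turn z rad",np.radians(-((yaw-Y+90)%180-90)).round(3),"z",T[2,3].round(4),"tilt",T[:3,2].round(4))
E
python3 - <<'E'
from h import *
p=ray("top",[(446.5,259.8)],.112)[0];print(p)
plan(p[0],p[1],-6.7)
E
```

```text
[ 0.44676377 -0.27096084  0.112     ]
shift cm [ 3.215e+01 -1.626e+01  3.000e-02] yaw now -69.21 turn z rad -1.091 z 0.2047 tilt [-4.0e-04  1.5e-03 -1.0e+00]
```

>>> {"name": "servo_tool", "arguments": {
  "deltas": [
    [0, 0, -0.14, 4, -2, -2, 1],
    [0, 0, -0.28, 8, -4, -3, 1],
    [0, 0, -0.42, 12, -6, -3, 1],
    [0, 0, -0.56, 16, -8, -3, 1],
    [0, 0, -0.7, 20, -10, -3, 1],
    [0, 0, -0.84, 24, -12, -3, 1],
    [0, 0, -0.98, 28, -14.2, -3, 1],
    [0, 0, -1.09, 32.1, -16.3, -3, 1],
    [0, 0, -1.09, 32.1, -16.3, -3, 1],
    [0, 0, -1.09, 32.1, -16.3, -3, 1]
  ]
}}

```text
time_s: 1.1
position: [0.4464, -0.2706, 0.2351]
eef_rot: [-0.0, 0.747, 0.665, -0.001]
wrist_force: [-0.4, -0.4, 0.4]
opening: 0.0941
gripper_force: 0.0
```

```bash
python3 - <<'E'
from h import *
o=r.get_obs();T=pose(o);print(o["position"],o["q"].round(3))
im=r.get_image("wrist");cv2.imwrite("pics/w1.png",im);np.save("w1T.npy",T)
E
```

```text
[ 0.44644137 -0.27055566  0.23508771] [-6.770e-01  1.800e-01  1.561e+00 -1.000e-03  1.401e+00 -5.610e-01]
```

View pics/w1.png

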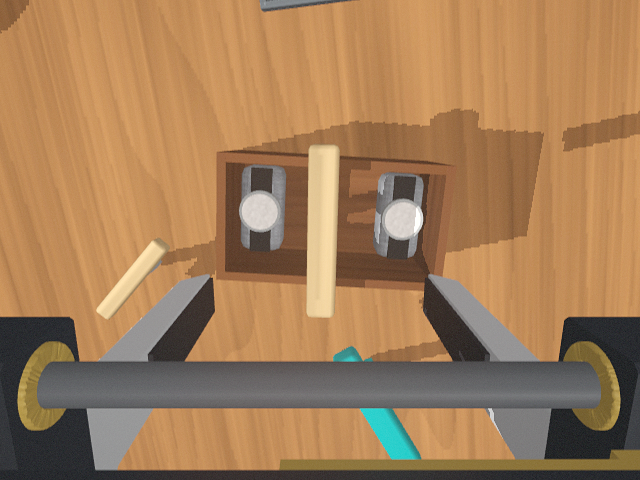

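Wrist view: the bar runs from (324,146) to (320,317), nearly aligned between the fingers. Next I measure it.

```bash
python3 - <<'E'
from h import *
T=np.load("w1T.npy");im=cv2.imread("pics/w1.png");hsv=cv2.cvtColor(im,cv2.COLOR_BGR2HSV)
m=((hsv[...,2]>190)&(hsv[...,0]>15)&(hsv[...,0]<30)&(hsv[...,1]>60)).astype(np.uint8)
c=biggest(m,(295,140,350,322)); rc=cv2.minAreaRect(c); print(rc)
P=ray("wrist",cv2.boxPoints(rc),.114,T);print(P.round(4));c0=P.mean(0)
e=sorted([P[1]-P[0],P[2]-P[1]],key=np.linalg.norm);print([np.linalg.norm(v) for v in e])
w=e[0];yaw=np.degrees(np.arctan2(w[1],w[0]));l=e[1];print(c0,yaw,np.degrees(np.arctan2(l[1],l[0]))-90)
plan(c0[0],c0[1],np.degrees(np.arctan2(l[1],l[0]))-90)
E
```

```text
((321.6118469238281, 230.98202514648438), (29.973573684692383, 172.43081665039062), 1.1612420082092285)
[[ 0.4288 -0.3319  0.114 ]
 [ 0.4471 -0.2053  0.114 ]
 [ 0.4676 -0.2081  0.114 ]
 [ 0.4514 -0.335   0.114 ]]
[np.float64(0.02072631291432781), np.float64(0.12789858356763498)]
[ 0.44873409 -0.27005856  0.114     ] -7.8162558205131045 -8.191000720671298
shift cm [ 0.17  0.27 -0.  ] yaw now -6.76 turn z rad 0.025 z 0.2351 tilt [-1.2e-03 -4.0e-04 -1.0e+00]
```

>>> {"name": "servo_tool", "arguments": {
  "deltas": [
    [0, 0, 0.025, 0.2, 0.27, 4, 1],
    [0, 0, 0.025, 0.2, 0.27, 8, 1],
    [0, 0, 0.025, 0.2, 0.27, 12, 1],
    [0, 0, 0.025, 0.2, 0.27, 14, 1],
    [0, 0, 0.025, 0.2, 0.27, 15.1, 1],
    [0, 0, 0.025, 0.2, 0.27, 15.1, 1],
    [0, 0, 0.025, 0.2, 0.27, 15.1, 0],
    [0, 0, 0.025, 0.2, 0.27, 15.1, 0],
    [0, 0, 0.025, 0.2, 0.27, 15.1, 0],
    [0, 0, 0.025, 0.2, 0.27, 15.1, 0]
  ]
}}

```text
time_s: 2.15
position: [0.4497, -0.27, 0.0854]
eef_rot: [0.001, 0.756, 0.655, 0.0]
wrist_force: [-0.7, -0.4, -0.3]
opening: 0.0655
gripper_force: 0.0
```

>>> {"name": "servo_tool", "arguments": {
  "deltas": [
    [0, 0, 0, 0, 0, 0, 0],
    [0, 0, 0, 0, 0, 0, 0],
    [0, 0, 0, 0, 0, 0, 0],
    [0, 0, 0, 0, 0, 0, 0],
    [0, 0, 0, 0, 0, 0, 0]
  ]
}}

```text
time_s: 2.65
position: [0.4492, -0.2696, 0.0844]
eef_rot: [-0.0, 0.756, 0.655, -0.0]
wrist_force: [-0.1, -0.5, 0.2]
opening: 0.0258
gripper_force: 0.0
```

>>> {"name": "servo_tool", "arguments": {
  "deltas": [
    [0, 0, 0, 0, 0, 0, 0],
    [0, 0, 0, 0, 0, 0, 0],
    [0, 0, 0, 0, 0, 0, 0],
    [0, 0, 0, 0, 0, 0, 0]
  ]
}}

```text
time_s: 3.05
position: [0.4491, -0.2696, 0.0844]
eef_rot: [-0.0, 0.756, 0.655, -0.0]
wrist_force: [-0.6, 0.5, 0.8]
opening: 0.0221
gripper_force: 30.0
```

>>> {"name": "servo_tool", "arguments": {
  "deltas": [
    [0, 0, 0, 0, 0, -1, 0],
    [0, 0, 0, 0, 0, -4, 0],
    [0, 0, 0, 0, 0, -8, 0],
    [0, 0, 0, 0, 0, -12, 0],
    [0, 0, 0, 0, 0, -16, 0],
    [0, 0, 0, 0, 0, -17, 0],
    [0, 0, 0, 0, 0, -17, 0],
    [0, 0, 0, 0, 0, -17, 0]
  ]
}}

```text
time_s: 3.85
position: [0.4483, -0.2688, 0.2525]
eef_rot: [-0.002, 0.756, 0.655, -0.0]
wrist_force: [0.3, -0.5, -3.9]
opening: 0.0217
gripper_force: 30.0
```

```bash
python3 - <<'E'
from h import *
p=ray("top",[(152.5,238)],.055)[0];print(p)
plan(p[0],p[1],23);plan(p[0]-.1,p[1]-.0,-6.7)
print(r.get_obs()["q"].round(2))
E
```

```text
[0.49611213 0.27744177 0.055     ]
shift cm [54.75 -3.05  0.1 ] yaw now -8.19 turn z rad -0.544 z 0.2525 tilt [-0.0028  0.0022 -1.    ]
shift cm [ 53.33 -12.95   0.13] yaw now -8.19 turn z rad -0.026 z 0.2525 tilt [-0.0028  0.0022 -1.    ]
[-0.67  0.17  1.52 -0.    1.45 -0.53]
```

>>> {"name": "servo_tool", "arguments": {
  "deltas": [
    [0, 0, -0.05, 3, -1, 0, 0],
    [0, 0, -0.1, 7, -2, 0, 0],
    [0, 0, -0.16, 11, -3, 0, 0],
    [0, 0, -0.22, 15, -4, 0, 0],
    [0, 0, -0.28, 19, -5, 0, 0],
    [0, 0, -0.34, 23, -6, 0, 0],
    [0, 0, -0.4, 27, -6.5, 0, 0],
    [0, 0, -0.45, 31, -7, 0, 0],
    [0, 0, -0.5, 34, -7.5, 0, 0],
    [0, 0, -0.544, 36, -8, 0, 0]
  ]
}}

```text
time_s: 4.85
position: [0.4195, 0.1002, 0.2517]
eef_rot: [-0.002, 0.551, 0.835, -0.001]
wrist_force: [0.3, -0.0, -2.8]
opening: 0.0217
gripper_force: 30.0
```

```bash
python3 - <<'E'
from h import *
o=r.get_obs();print(o["wrist_force"],o["q"].round(2))
plan(.4961,.2774,23)
E
```

```text
[ 0.25695887 -0.01081161 -2.75354319] [ 0.07  0.03  1.69  0.    1.42 -0.33]
shift cm [13.27 14.02 -0.04] yaw now 23.2 turn z rad 0.003 z 0.2517 tilt [-5.4e-03  3.0e-04 -1.0e+00]
```

>>> {"name": "servo_tool", "arguments": {
  "deltas": [
    [0, 0, 0, 3.5, 1.5, 0, 0],
    [0, 0, 0, 7.5, 3.5, 0, 0],
    [0, 0, 0, 11.3, 5, 0, 0],
    [0, 0, 0, 11.3, 5, 0, 0],
    [0, 0, 0, 11.3, 5, 0, 0],
    [0, 0, 0, 11.3, 5, 0, 0]
  ]
}}

```text
time_s: 5.45
position: [0.4224, 0.2205, 0.2528]
eef_rot: [-0.001, 0.552, 0.834, -0.002]
wrist_force: [1.0, 0.4, -3.5]
opening: 0.022
gripper_force: 30.0
```

```bash
python3 - <<'E'
from h import *
o=r.get_obs();T=pose(o);print(o["position"],o["q"].round(3))
im=r.get_image("wrist");cv2.imwrite("pics/w2.png",im);np.save("w2T.npy",T)
E
```

```text
[0.42241246 0.22054729 0.25279604] [ 3.360e-01  1.030e-01  1.611e+00 -1.000e-03  1.431e+00 -6.500e-02]
```

View pics/w2.png

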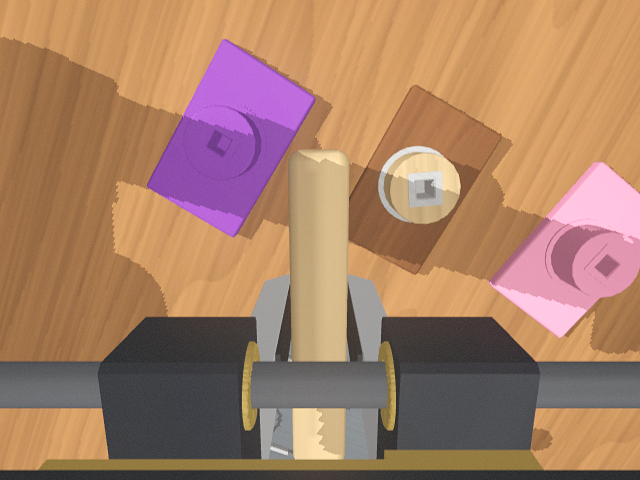

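Wrist view: stand hub insert at about (425,188), near-aligned with the image axes. Foot corners are at (415,86), (501,137) and (417,272). The held bar's end is at (319,150) and looks straight.

```bash
python3 - <<'E'
from h import *
T=np.load("w2T.npy");im=cv2.imread("pics/w2.png");hsv=cv2.cvtColor(im,cv2.COLOR_BGR2HSV)
m=((hsv[...,2]>150)&(hsv[...,1]<45)).astype(np.uint8)
c=biggest(m,(402,165,448,212)); rc=cv2.minAreaRect(c); print(rc,cv2.contourArea(c))
P=ray("wrist",cv2.boxPoints(rc),.055,T);c0=P.mean(0);print(c0.round(4))
for i in range(4):
  e=P[(i+1)%4]-P[i];print("edge",np.linalg.norm(e).round(4),np.degrees(np.arctan2(e[1],e[0])).round(1)%90)
# hub disc
hb=((hsv[...,0]>14)&(hsv[...,0]<30)&(hsv[...,2]>160)&(hsv[...,1]<125)).astype(np.uint8)
k=biggest(hb,(380,145,465,228));print("hub",cv2.minEnclosingCircle(k),ray("wrist",[cv2.minEnclosingCircle(k)[0]],.054,T).round(4))
# foot long edge right
F=ray("wrist",[(415,86),(500.5,137),(417,272.5)],.015,T);print(F.round(4));
e=F[1]-F[2];print("foot long",np.linalg.norm(e),np.degrees(np.arctan2(e[1],e[0])),"short",np.linalg.norm(F[0]-F[1]),"ctr",(F[0]+F[2])/2)
# held bar edges
b=((hsv[...,0]>14)&(hsv[...,0]<30)&(hsv[...,1]>50)&(hsv[...,2]>140)).astype(np.uint8)
for y in(165,175,190,220,250,270):
  x=np.where(b[y,270:365])[0];print(y,x.min()+270,x.max()+270)
zb=T[2,3]+.019+.011
Q=ray("wrist",[(319,150),(319,165),(319,260)],zb,T); print("bar top in tool",((Q-T[:3,3])@T[:3,:3]).round(4))
plan(c0[0],c0[1],23)
E
```

```text
((425.28106689453125, 188.77760314941406), (34.704715728759766, 34.52854919433594), 86.633544921875) 1101.5
[0.4994 0.281  0.055 ]
edge 0.0302 26.3
edge 0.0309 30.1
edge 0.0308 26.400000000000006
edge 0.0309 29.099999999999994
hub ((419.2088623046875, 185.5), 40.867774963378906) [[0.4934 0.2817 0.054 ]]
[[0.4591 0.363  0.015 ]
 [0.5544 0.3533 0.015 ]
 [0.5404 0.2005 0.015 ]]
foot long 0.15347623943927655 84.78560748093254 short 0.0957769617221821 ctr [0.49976164 0.28172644 0.015     ]
165 289 364
175 289 360
190 288 351
220 288 348
250 270 364
270 270 364
bar top in tool [[ 0.0639  0.0005 -0.03  ]
 [ 0.0588  0.0005 -0.03  ]
 [ 0.0246  0.0005 -0.03  ]]
shift cm [ 2.6   9.42 -0.03] yaw now 22.9 turn z rad -0.002 z 0.2533 tilt [-0.0023 -0.0015 -1.    ]
```

>>> {"name": "servo_tool", "arguments": {
  "deltas": [
    [0, 0, -0.02, 1, 3.5, 0, 0],
    [0, 0, -0.05, 2, 7, 0, 0],
    [0, 0, -0.07, 2.6, 9.4, 1, 0],
    [0, 0, -0.07, 2.6, 9.4, 4, 0],
    [0, 0, -0.07, 2.6, 9.4, 8, 0],
    [0, 0, -0.07, 2.6, 9.4, 10.5, 0],
    [0, 0, -0.07, 2.6, 9.4, 11.3, 0],
    [0, 0, -0.07, 2.6, 9.4, 11.3, 0],
    [0, 0, -0.07, 2.6, 9.4, 11.3, 0],
    [0, 0, -0.07, 2.6, 9.4, 11.3, 0]
  ]
}}

```text
time_s: 6.5
position: [0.5011, 0.2825, 0.1433]
eef_rot: [0.001, 0.523, 0.852, 0.001]
wrist_force: [0.2, -0.9, -2.2]
opening: 0.0217
gripper_force: 30.0
```

```bash
python3 - <<'E'
from h import *
plan(.4995,.281,27)
o=r.get_obs();print(o["wrist_force"],o["wrist_torque"],o["position"])
a=r.get_image("side");b=r.get_image("top")
cv2.imwrite("pics/s3.png",np.hstack([cv2.resize(a[150:250,190:310],None,fx=3.3,fy=3.3,interpolation=2),cv2.resize(b[185:285,100:220],None,fx=3.3,fy=3.3,interpolation=2)]))
E
```

```text
shift cm [-0.06 -0.21 -0.  ] yaw now 26.96 turn z rad -0.001 z 0.1433 tilt [ 0.0035  0.0013 -1.    ]
[ 0.22599858 -0.86050592 -2.19273545] [-0.00371064 -0.10820034 -0.043782  ] [0.50106145 0.28248712 0.14332859]
```

View pics/s3.png

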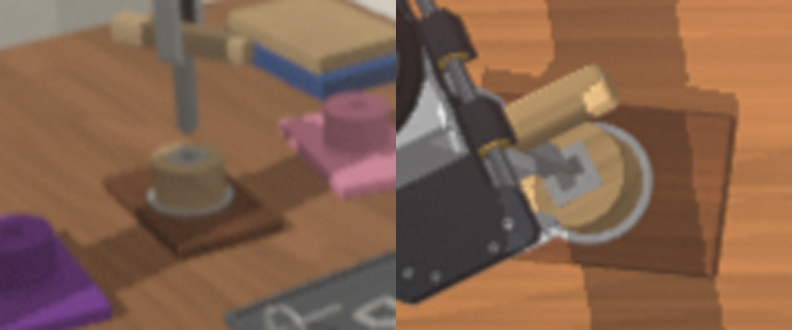

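The side crop shows the post hanging upright, centred over the hub's hole.

>>> {"name": "servo_tool", "arguments": {
  "deltas": [
    [0, 0, 0, 0, 0, 0, 0],
    [0, 0, 0, 0, 0, 0, 0],
    [0, 0, 0, 0, 0, 0, 0],
    [0, 0, 0, 0, 0, 0, 0]
  ]
}}

```text
time_s: 7.0
position: [0.4997, 0.2823, 0.1415]
eef_rot: [0.0, 0.523, 0.853, -0.0]
wrist_force: [-1.0, -0.0, -1.9]
opening: 0.022
gripper_force: 30.0
```

```bash
python3 - <<'E'
from h import *
plan(.4995,.281,27)
E
```

```text
shift cm [-0.11 -0.07  0.  ] yaw now 26.99 turn z rad -0.0 z 0.1415 tilt [ 1.e-04 -1.e-04 -1.e+00]
```

>>> {"name": "servo_tool", "arguments": {
  "deltas": [
    [0, 0, 0, -0.1, -0.05, 0.8, 0],
    [0, 0, 0, -0.1, -0.05, 1.4, 0],
    [0, 0, 0, -0.1, -0.05, 1.6, 0],
    [0, 0, 0, -0.1, -0.05, 1.8, 0],
    [0, 0, 0, -0.1, -0.05, 2.0, 0],
    [0, 0, 0, -0.1, -0.05, 2.15, 0],
    [0, 0, 0, -0.1, -0.05, 2.15, 0]
  ]
}}

```text
time_s: 7.7
position: [0.4996, 0.2811, 0.1198]
eef_rot: [-0.0, 0.523, 0.853, -0.0]
wrist_force: [0.4, 0.1, -3.2]
opening: 0.0215
gripper_force: 30.0
```

>>> {"name": "servo_tool", "arguments": {
  "deltas": [
    [0, 0, 0, 0, 0, 0.15, 0],
    [0, 0, 0, 0, 0, 0.3, 0],
    [0, 0, 0, 0, 0, 0.45, 0],
    [0, 0, 0, 0, 0, 0.6, 0],
    [0, 0, 0, 0, 0, 0.6, 0]
  ]
}}

```text
time_s: 8.2
position: [0.4995, 0.2812, 0.1137]
eef_rot: [-0.0, 0.523, 0.853, -0.0]
wrist_force: [-0.1, 1.2, -2.9]
opening: 0.0217
gripper_force: 30.0
```

>>> {"name": "servo_tool", "arguments": {
  "deltas": [
    [0, 0, 0, 0, 0, 0.3, 0],
    [0, 0, 0, 0, 0, 0.6, 0],
    [0, 0, 0, 0, 0, 0.9, 0],
    [0, 0, 0, 0, 0, 1.2, 0],
    [0, 0, 0, 0, 0, 1.2, 0]
  ]
}}

```text
time_s: 8.7
position: [0.4994, 0.2811, 0.1013]
eef_rot: [-0.0, 0.523, 0.853, -0.0]
wrist_force: [-0.5, 0.2, -2.0]
opening: 0.0219
gripper_force: 30.0
```

>>> {"name": "servo_tool", "arguments": {
  "deltas": [
    [0, 0, 0, 0, 0, 0.4, 0],
    [0, 0, 0, 0, 0, 0.8, 0],
    [0, 0, 0, 0, 0, 1.2, 0],
    [0, 0, 0, 0, 0, 1.5, 0],
    [0, 0, 0, 0, 0, 1.7, 0],
    [0, 0, 0, 0, 0, 1.75, 0],
    [0, 0, 0, 0, 0, 1.75, 0]
  ]
}}

```text
time_s: 9.4
position: [0.4996, 0.2812, 0.0842]
eef_rot: [-0.0, 0.523, 0.853, -0.0]
wrist_force: [0.0, 1.4, -3.7]
opening: 0.0218
gripper_force: 30.0
```

>>> {"name": "servo_tool", "arguments": {
  "deltas": [
    [0, 0, 0, 0, 0, 0.07, 0],
    [0, 0, 0, 0, 0, 0.14, 0],
    [0, 0, 0, 0, 0, 0.18, 0],
    [0, 0, 0, 0, 0, 0.18, 0]
  ]
}}

```text
time_s: 9.8
position: [0.4997, 0.2812, 0.0827]
eef_rot: [0.0, 0.523, 0.853, 0.0]
wrist_force: [-1.1, 1.8, -2.3]
opening: 0.0217
gripper_force: 30.0
```

>>> {"name": "servo_tool", "arguments": {
  "deltas": [
    [0, 0, 0, 0, 0, 0.05, 0],
    [0, 0, 0, 0, 0, 0.1, 0],
    [0, 0, 0, 0, 0, 0.1, 0],
    [0, 0, 0, 0, 0, 0.1, 0]
  ]
}}

```text
time_s: 10.2
position: [0.4998, 0.2812, 0.0824]
eef_rot: [0.0, 0.523, 0.853, 0.0]
wrist_force: [-2.5, 0.9, 5.6]
opening: 0.0215
gripper_force: 30.0
```

>>> {"name": "servo_tool", "arguments": {
  "deltas": [
    [0, 0, 0, 0, 0, -0.1, 0],
    [0, 0, 0.08, 0, 0, -0.1, 0],
    [0, 0, 0.16, 0, 0, -0.1, 0],
    [0, 0, 0.24, 0, 0, -0.1, 0],
    [0, 0, 0.32, 0, 0, -0.1, 0],
    [0, 0, 0.4, 0, 0, -0.1, 0],
    [0, 0, 0.48, 0, 0, -0.1, 0],
    [0, 0, 0.56, 0, 0, -0.1, 0],
    [0, 0, 0.56, 0, 0, -0.1, 0],
    [0, 0, 0.56, 0, 0, -0.1, 0]
  ]
}}

```text
time_s: 11.2
position: [0.4993, 0.2815, 0.0824]
eef_rot: [-0.0, 0.737, 0.675, -0.0]
wrist_force: [-2.9, 2.4, 0.7]
opening: 0.0216
gripper_force: 30.0
```

```bash
python3 - <<'E'
from h import *
plan(.4997,.2812,-5.2)
o=r.get_obs();print(o["wrist_force"],o["wrist_torque"]);T=pose(o);np.save("w4T.npy",T)
cv2.imwrite("pics/w4.png",r.get_image("wrist"))
E
```

```text
shift cm [-0.03  0.05 -0.  ] yaw now -5.02 turn z rad 0.003 z 0.0824 tilt [-9.e-04  6.e-04 -1.e+00]
[-2.91864587  2.40130994  0.65820106] [0.60435128 0.62414164 0.00139115]
```

View pics/w4.png

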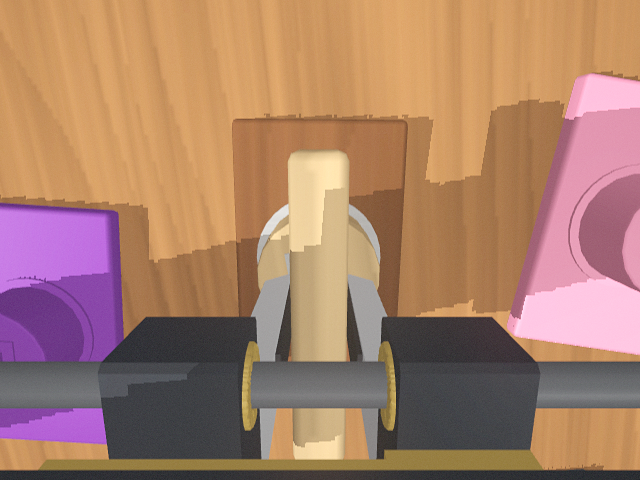

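The bar lies parallel to the foot: its edges at (233,120)–(239,315) and (407,122)–(397,315) are symmetric about the bar at column 319. Releasing.

>>> {"name": "servo_tool", "arguments": {
  "deltas": [
    [0, 0, 0, 0, 0, 0, 0.3],
    [0, 0, 0, 0, 0, 0, 0.6],
    [0, 0, 0, 0, 0, 0, 0.6],
    [0, 0, 0, 0, 0, 0, 0.6],
    [0, 0, 0, 0, 0, 0, 0.6],
    [0, 0, 0, 0, 0, 0, 0.6],
    [0, 0, 0, 0, 0, 0, 0.6]
  ]
}}

```text
time_s: 11.95
position: [0.4997, 0.2811, 0.0826]
eef_rot: [0.0, 0.738, 0.675, -0.0]
wrist_force: [0.0, 0.6, -0.2]
opening: 0.0563
gripper_force: 0.0
```

>>> {"name": "servo_tool", "arguments": {
  "deltas": [
    [0, 0, 0, 0, 0, -1, 0.6],
    [0, 0, 0, 0, 0, -3, 0.6],
    [0, 0, 0, 0, 0, -6, 0.6],
    [0, 0, 0, 0, 0, -10, 0.6],
    [0, 0, 0, 0, 0, -13, 0.6],
    [0, 0, 0, 0, 0, -15, 0.6],
    [0, 0, 0, 0, 0, -15, 0.6],
    [0, 0, 0, 0, 0, -15, 0.6]
  ]
}}

```text
time_s: 12.75
position: [0.4995, 0.2811, 0.2327]
eef_rot: [0.0, 0.738, 0.675, 0.0]
wrist_force: [0.4, 0.7, -0.6]
opening: 0.0566
gripper_force: 0.0
```

```bash
python3 - <<'E'
from h import *
T=pose(r.get_obs());np.save("w5T.npy",T)
im=r.get_image("wrist");a=r.get_image("side")
cv2.imwrite("pics/f5.png",np.hstack([cv2.resize(im,(440,330)),cv2.resize(a[150:250,190:310],(360,330),interpolation=2)]))
cv2.imwrite("pics/w5.png",im)
E
```

```text
(no output)
```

View pics/f5.png

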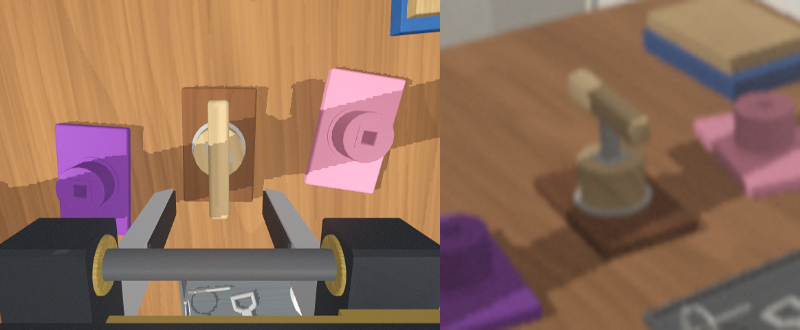

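The holder stands upright and home in the hub at (218,158), with its bar parallel to the foot and the gripper clear. Handing in.

```bash
python3 -c "
from station import r
print(r.hand_in())"
```

```text
the job is handed in; nothing more can be done
None
```

The holder's post is home in the hub, its bar is turned parallel to the foot's long side by the last pictures, and it has been released; I handed the job in at about 13 s, and no verdict was returned.

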